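# Turn a circuit board over in its holder under a low probe shelf

## Robot

A 7-joint arm with a two-finger parallel gripper is mounted at the origin on the work surface. World frame = base frame: x ahead of the robot, y to its left, z up, the work surface at z = 0. Lengths are in mm, angles in rad, forces in N, time in s.
With the tool pointing down it reaches from about 425 to 925 mm from the base axis. Payload 6.8 kg.
Tool frame: the origin (TCP) lies at the very end of the fingers, on their centre line; the grasp point (between the pads) lies 19 mm behind it; x points along the fingers, y is the direction in which the jaws open and shut, and the axes are right-handed (so a half turn about x gives the same grasp; the last joint's range is limited). The gripper opens to 88 mm and grips with 3 to 60 N. Pads are 20 mm wide; open, the fingers measure 115 mm over their backs; the gripper's body (75 mm by 178 mm) begins 61 mm behind the grasp point.
Start: joints at [1.036, 0.477, 0.022, 1.555, -0.011, 1.109, -0.083], TCP at [279.435, -614.463, 189.464] pointing down, gripper open.
Joint ranges: [-2.96, 2.96], [-0.34, 2.1], [-1.41, 1.46], [0.24, 2.44], [-1.37, 4.51], [0.17, 1.92], [-2.96, 2.96]. Speed limits (rad/s): [2.39, 2.39, 3.14, 3.14, 3.14, 3.14, 3.14].

## Interface

Orientations are given as [roll, pitch, yaw] about the fixed x, y, z axes, in that order (R = Rz(yaw) Ry(pitch) Rx(roll)).
In Python, from bench import env gives the robot as it stands.
- The arm moves only by the tool arm_command, never from a script. Its argument "targets" is a list that holds one entry, the list of rows, each a list of 6 numbers: the shift along the world's x, y, z each as a share of 20 cm, from -1 to 1, then the turn, a rotation vector about the world's x, y, z each as a share of 90 degrees, from -1 to 1. A call has exactly 5 rows; each row is the pose to reach, as a shift and turn from the pose commanded when the call began; what a row does not reach only later rows make up. A row lasts 1/8 s, in which the tool goes at most 62.5 mm and 10.7 degrees, less where a joint would pass 70% of its speed; a pose out of reach is approached as far as the arm can. A call with a number of a shift or a turn outside -1 to 1 is refused whole. A call with a gripper value outside its range is refused whole. "grip" is the opening, from -1 (shut) to 1 (fully open), set as the call begins (left out, the last holds). The fingers move at their own pace and stop on an object; "newtons" is the grip in N (left out, the last holds). Time passes only in rows, so rows that repeat a pose let the fingers close, or fill a call up. It gives the time, the measured TCP pose, the force and the opening at its end, in the units of the state.
- env.read_state(): the state, without advancing time (a new reading comes with each control period).
- env.get_image(name): name is "scene" or "top" or "wrist"; returns the picture (480x640x3 uint8, blue, green, red); there is no depth.
- env.camera_params(name): a dict with "intrinsics" (3x3 intrinsics, pixels), "dist_coeffs" ([k1, k2, p1, p2, k3] as OpenCV has them; the pictures are not rectified), "origin" and "attitude" of the camera in the world; the wrist camera has in their place "tool_from_camera" (4x4, takes a point from camera to tool coordinates, whose origin is the TCP and whose axes are the tool frame's). Camera axes: x right, y down, z forward; pixel columns grow to the right and rows downward; lengths in mm; the calibration is good to about 2 mm. A picture is of the moment at which its call begins: read the wrist's pose just before it. camera_params takes no time and is no camera call.
- env.finish_job(): hands the job in, once; it reports no verdict.
The state is a dict: "time_s": time; "qpos": joint angles; "qd": joint speeds; "effort": joint torques, N m; "tcp_pos": TCP position; "orientation": TCP orientation; "force": force on the tool from outside, world axes, zero at the start; "ft_torque": the same for the moment, N m; "finger_gap": finger opening in mm.
Only numpy, scipy, OpenCV 4.12 (cv2) and the standard library are available. Lean on these libraries where they do the work, as an engineer would, in place of code of your own. Each camera call takes 0.05 s, during which the arm holds its last target.

## Task

The circuit board in the rotary holder needs soldering on its underside. Turn its carrier frame over on its axle, under the low clear shelf, so that the solder side faces up and the frame lies level, hard up to its stop. Turn it gently, touching only the frame and not the board itself, keep off the shelf, and leave the other things on the bench and the shelf where they are.

Things in the scene. Friction and masses are not known exactly. Their poses are not given: they have to be found in the camera images.
- carrier (a joint): Angle of the carrier frame about its axle, rad. 0: level, component side up. Grows as near_edge (robot's side at 0) is lifted and goes up over the axle, then down at the back. 3.14: level, solder side up. Stops at 0 and 3.14. Balanced and stiff: it stays where it is left; turning it slowly takes about 0.1 N m (2 N at the edge, 6 N at 17 mm from the axle), faster more.
- near_edge (a point): Middle of the carrier's edge that is nearest the robot at angle 0, half-way through its thickness, 50 from the axle; moves with it. Carrier: flat grey frame, 100 deep x 210 wide (along the axle) x 12 thick, axle through its centre; its bars are 20 wide along near and far edges, 30 wide at the left and right ends. x points to the axle, y along it, z out of the component side.
- left_rail (a point): Middle of the carrier's left end bar (at +y of axle), half-way through its thickness, on the axle line, 90 from the middle of the frame; the bar is 30 wide in y and runs the frame's whole depth of 100. Axes as near_edge.
- right_rail (a point): The same point of the right end bar (at -y of axle).
- board: Green circuit board, 60 x 150, in the middle of the carrier frame; origin at its centre, on the axle; z out of the component side. Component side: chips, white and black connectors, standing up to 7 above the frame's face. Solder side: flat, rows of tiny solder joints, sunk 5 below the frame's face.
- axle (a point): Fixed point of the holder, on the carrier's axle, midway between its uprights, 150 above the bench. x: level, square to the axle, from the open front of the holder (robot's side) to the back, under the shelf; y: along the axle; z up.
- holder: Rotary board holder, fixed to the bench. Origin on the bench below axle, same axes. Uprights at y = 121 to 135 either side, 36 wide in x, tops 18 above the axle; tension knobs, 32 dia, stick out 20 from them. Feet under the uprights: 28 wide, 20 high, x = -85 to 145. Else open below the carrier, but for a tie bar 22 high at x = 70 to 100.
- shelf: Clear perforated acrylic shelf, 6 thick, 124 deep x 300 wide, fixed on two columns at the holder's back. Origin: middle of its front edge's lower side, 18 behind (+x) and 70 above the axle: the carrier's edge swings over to the back with 20 headroom under it. Axes as axle. Jar and dish stand on its back part.
- flux_jar: small round jar, 42 dia x 45 high, standing on the shelf; bystander (origin: centre of its underside)
- parts_dish: low white divided dish, 60 x 85 x 16, on the shelf; bystander (origin: centre of its underside)
- solder_reel: metal reel, 54 dia x 42 high, on the bench left of the holder; bystander (origin: centre of its underside)
- tweezers: steel tweezers, 135 long, 8 high, lying on the bench in front of the holder; bystander (origin: centre of its underside)
- screwdriver: screwdriver, 170 long, lying on the bench at the left; bystander (origin: centre of its underside)
- brush: wooden-handled brush, 160 long, lying on the bench at the right; bystander (origin: centre of its underside)
- cutters: small side cutters, 110 long, lying on the bench at the right; bystander (origin: centre of its underside)

How it is judged:
By the outcome, as a careful person would: the job done as asked, in the order asked, and still so for the second after the job is handed in, with the robot touching nothing.
It also fails if it takes over 38 s, if anything falls off the work surface, if the arm or the gripper's body presses on something with over 40 N, if the wrist force passes 120 N, or if a joint passes its speed limit or range.

## Working session

There is one attempt and no reset: what is moved stays moved. The work goes in short steps, Python scripts to look and compute and a tool call to move; the robot and the scene stay as the last step left them, time stands still between calls to the robot, and variables do not carry over. Pictures are saved under pics/ and viewed, and the job is handed in when it is done.

Besides the shell and the picture viewer there is one more tool, called after "Request:" in YAML: its name, and indented under it one key for each argument. arm_command: Moves the arm, as the interface text tells. Its arguments: {"type":"object","properties":{"targets":{"type":"array"},"grip":{"type":"number"},"newtons":{"type":"number"}},"required":["targets"]}

```bash
mkdir -p pics; ls
python3 - <<'E'
from bench import env
import cv2
s=env.read_state(); print(s)
for n in ["scene","top","wrist"]:
    p=env.camera_params(n); print(n,p)
    cv2.imwrite(f"pics/{n}0.png",env.get_image(n))
E
```

```text
pics
{'time_s': 0.0, 'qpos': array([ 1.03589554,  0.47779527,  0.02232829,  1.55641622, -0.01145441,
        1.10931214, -0.08310698]), 'qd': array([-7.34905924e-05, -1.23380570e-04,  4.23587082e-04,  2.71272078e-04,
       -4.92414320e-05, -2.25938691e-04, -1.83371455e-03]), 'effort': array([ 6.82651607e-04, -5.82840514e+01,  1.53463516e+00, -2.72602469e+01,
       -5.44466323e-02,  1.68887177e-02,  1.26036825e-04]), 'tcp_pos': array([ 279.12917966, -613.86644201,  188.49969567]), 'orientation': array([-1.47690883,  1.56899336,  2.0915301 ]), 'force': array([-0.73930494,  0.11701638, -0.6259    ]), 'ft_torque': array([0.05604339, 0.04229728, 0.0033089 ]), 'finger_gap': 88.18728473472515}
scene {'intrinsics': array([[449.6255164 ,   0.        , 325.33773628],
       [  0.        , 449.6255164 , 242.24183637],
       [  0.        ,   0.        ,   1.        ]]), 'dist_coeffs': array([-0.09783382,  0.        ,  0.        ,  0.        ,  0.        ]), 'origin': array([1048.56728938,  785.57091384,  952.83360046]), 'attitude': array([-2.30599808,  0.00390006,  2.6191591 ])}
top {'intrins
[... 298 characters left out ...]
908690e+03]), 'attitude': array([-3.020349  ,  0.02425205, -1.54786448])}
wrist {'intrinsics': array([[342.59642168,   0.        , 315.03016027],
       [  0.        , 342.59642168, 236.84279658],
       [  0.        ,   0.        ,   1.        ]]), 'dist_coeffs': array([-0.05827882,  0.        ,  0.        ,  0.        ,  0.        ]), 'tool_from_camera': array([[-1.54527113e-04, -2.76464702e-01,  9.61024060e-01,
        -1.94022351e+02],
       [ 9.99999864e-01,  4.36790305e-04,  2.86448804e-04,
         4.22040403e-01],
       [-4.98958976e-04,  9.61023973e-01,  2.76464597e-01,
        -7.49800448e+01],
       [ 0.00000000e+00,  0.00000000e+00,  0.00000000e+00,
         1.00000000e+00]])}
```

View pics/scene0.png

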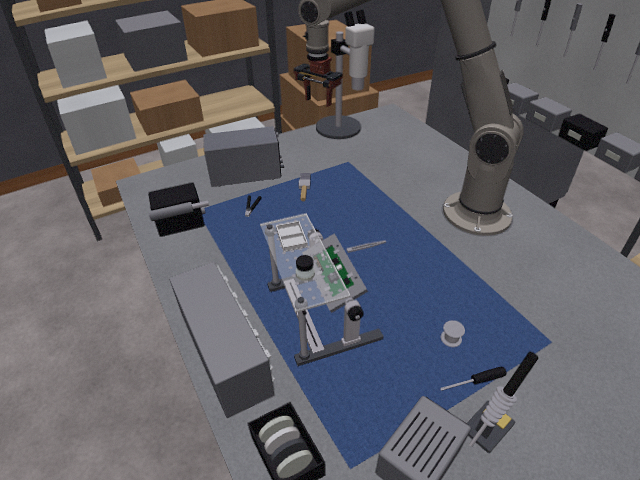

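View pics/top0.png

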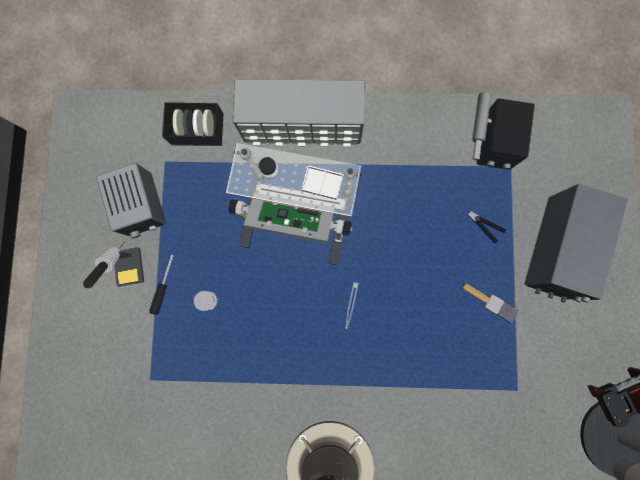

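View pics/wrist0.png

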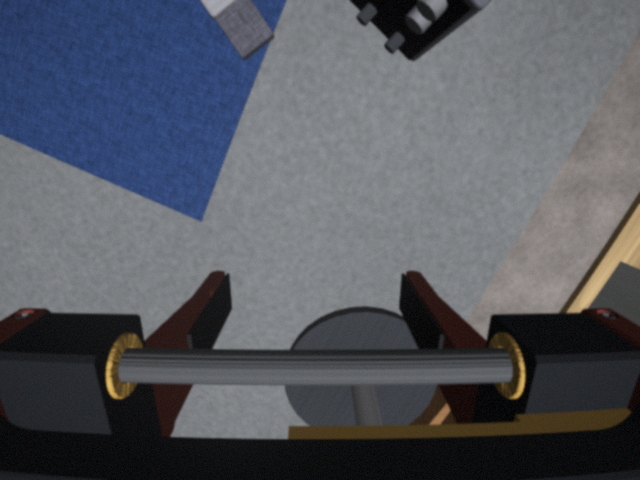

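The scene is clear: the holder sits around (290,215) in the top view, with its front facing the robot. I'll zoom in and measure it.

Run:
```python
import cv2
a=cv2.imread("pics/top0.png")[135:275,215:375]; cv2.imwrite("pics/topz.png",cv2.resize(a,None,fx=5,fy=4.2857,interpolation=cv2.INTER_CUBIC) if 0 else cv2.resize(a,(640,560),interpolation=cv2.INTER_CUBIC))
a=cv2.imread("pics/scene0.png")[205:365,250:400]; cv2.imwrite("pics/scenez.png",cv2.resize(a,(562,600),interpolation=cv2.INTER_CUBIC))
```

```text
(no output)
```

View pics/topz.png

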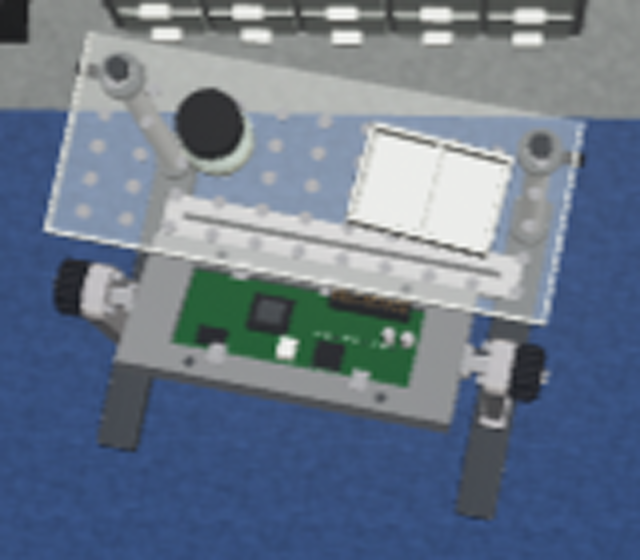

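View pics/scenez.png

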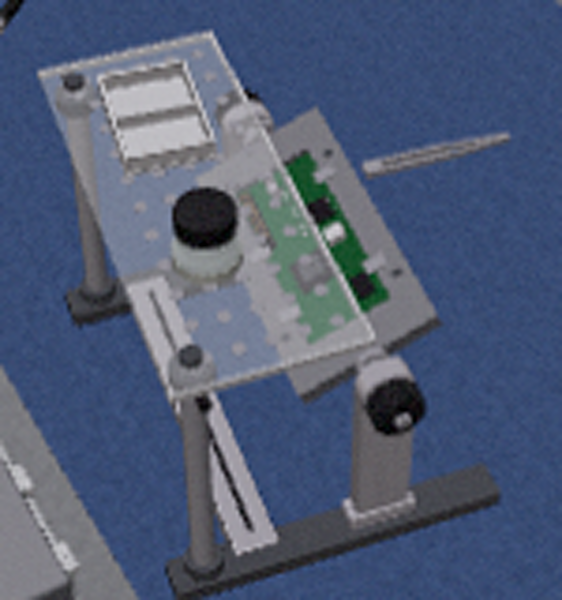

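```bash
cat > h.py <<'E'
import numpy as np, cv2
from scipy.spatial.transform import Rotation as R
from bench import env
def cam(n,tcp=None,ori=None):
    p=env.camera_params(n)
    if 'origin' in p: return p['intrinsics'],p['dist_coeffs'],np.array(p['origin']),R.from_euler('xyz',p['attitude']).as_matrix()
    T=np.array(p['tool_from_camera']);Rt=R.from_euler('xyz',ori).as_matrix()
    return p['intrinsics'],p['dist_coeffs'],Rt@T[:3,3]+tcp,Rt@T[:3,:3]
def ray(c,uv):
    K,d,o,M=c; q=cv2.undistortPoints(np.array(uv,float).reshape(-1,1,2),K,d).reshape(-1,2)
    v=np.c_[q,np.ones(len(q))]@M.T; return o,v
def plane(c,uv,z):
    o,v=ray(c,uv); return o+v*((z-o[2])/v[:,2])[:,None]
def proj(c,P):
    K,d,o,M=c; P=(np.atleast_2d(P)-o)@M
    return cv2.projectPoints(P,np.zeros(3),np.zeros(3),K,d)[0].reshape(-1,2)
E
python3 - <<'E'
from h import *
c=cam('top'); f=lambda l:np.array(l)/4+[215,135]
np.set_printoptions(precision=1,suppress=True)
fr=plane(c,f([(118,360),(450,417)]),156); print(fr,np.linalg.norm(fr[1]-fr[0]))
sh=plane(c,f([(45,230),(545,323),(583,124),(90,33)]),226); print(sh,np.linalg.norm(sh[1]-sh[0]))
ft=plane(c,f([(97,445),(138,450),(457,515),(494,518)]),20);print(ft)
bd=plane(c,f([(173,342),(410,386)]),151);print(bd,np.linalg.norm(bd[1]-bd[0]))
for a in (fr,sh[:2],bd): d=a[0]-a[1]; print(np.arctan2(-d[0],d[1]) )
# candidate
d=fr[0]-fr[1]; 
for psi in (np.arctan2(-(sh[0]-sh[1])[0],(sh[0]-sh[1])[1]),):
  ex=np.array([np.cos(psi),np.sin(psi),0]);ey=np.array([-np.sin(psi),np.cos(psi),0])
  A=fr.mean(0)+50*ex; B=sh[:2].mean(0)-18*ex; print(psi,A,B)
  A=(A+B)/2;A[2]=150
  print(A)
  # projections check
  img={n:cv2.imread(f"pics/{n}0.png") for n in("top","scene")}
  for n in img:
    cc=cam(n)
    pts=[A+x*ex+y*ey+z*np.array([0,0,1]) for x in(-50,50) for y in(-105,105) for z in (6,)]
    pts+=[A+x*ex+y*ey+76*np.array([0,0,1]) for x in(18,142) for y in(-150,150)]
    pts+=[A+x*ex+y*ey-130*np.array([0,0,1]) for x in(-85,145) for y in(-128,128)]
    for k in range(8): pts.append(A+np.array([0,0,0])+135*ey+0*ex)
    for q in proj(cc,pts): cv2.circle(img[n],tuple(int(round(t*16)) for t in q),24,(0,0,255),-1,shift=4)
    x,y,w,h=(215,135,160,140) if n=="top" else (250,205,150,180)
    a=img[n][y:y+h,x:x+w]; cv2.imwrite(f"pics/{n}chk.png",cv2.resize(a,None,fx=3.3,fy=3.3,interpolation=cv2.INTER_CUBIC))
E
```

```text
[[620.8 224.8 156. ]
 [589.1  16.8 156. ]] 210.46301988036976
[[686.7 257.1 226. ]
 [636.5 -38.3 226. ]
 [756.  -59.  226. ]
 [807.3 235.9 226. ]] 299.6332385310046
[[581.7 265.   20. ]
 [578.7 236.1  20. ]
 [538.   12.4  20. ]
 [536.5 -13.2  20. ]]
[[633.7 191.7 151. ]
 [608.7  42.2 151. ]] 151.56432906131894
-0.15145456024529852
-0.16829551487453012
-0.16568769083013354
-0.16829551487453012 [654.3 112.4 156. ] [643.8 112.4 226. ]
[649.  112.4 150. ]
```

View pics/topchk.png

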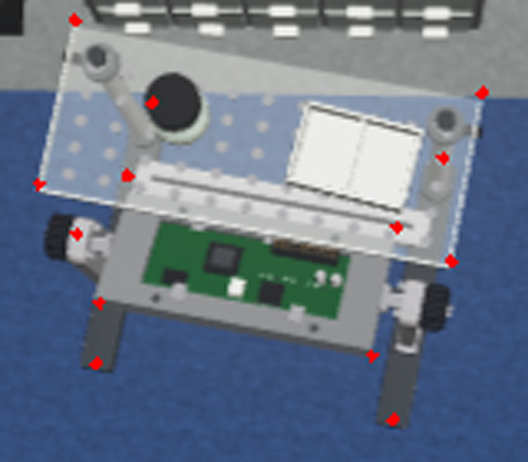

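View pics/scenechk.png

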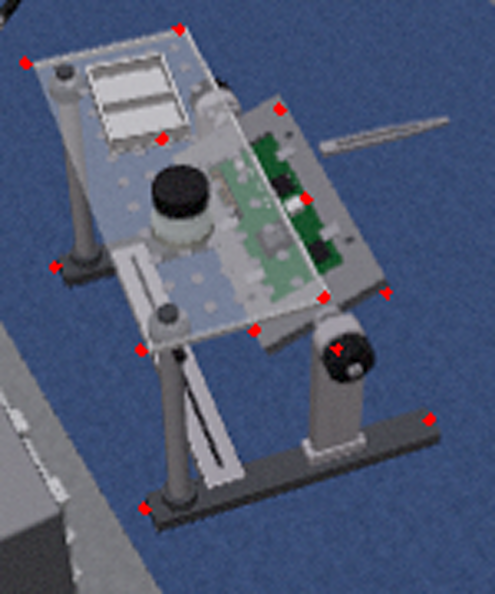

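Run:
```python
import cv2
a=cv2.imread("pics/scene0.png")[225:325,310:380]; cv2.imwrite("pics/scenezz.png",cv2.resize(a,None,fx=6,fy=6,interpolation=cv2.INTER_CUBIC))
```

```text
(no output)
```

View pics/scenezz.png

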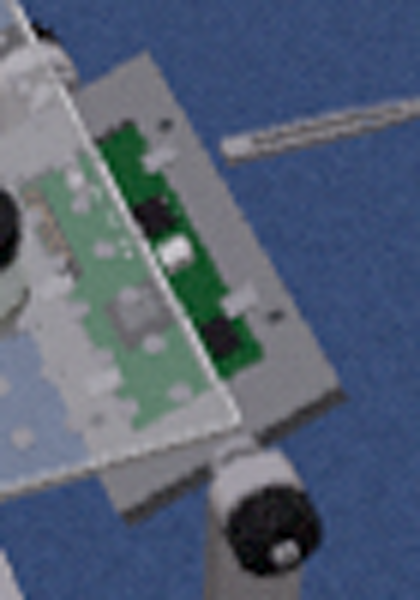

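Run:
```python
from h import *
from scipy.optimize import least_squares
np.set_printoptions(precision=2,suppress=True)
t=lambda a,b:(a/4+215-.4,b/4+135-.4); s=lambda a,b:(a/6+310-.4,b/6+225-.4); s2=lambda a,b:(a/3.75+250-.4,b/3.75+205-.4)
# (cam, pixel, kind, local)
O=[('top',t(118,360),'c',(-50,105,6)),('top',t(450,417),'c',(-50,-105,6)),('top',t(173,342),'c',(-30,75,0)),('top',t(410,386),'c',(-30,-75,0)),
('scene',s(343,388),'c',(-50,105,6)),('scene',s(148,53),'c',(-50,-105,6)),('scene',s(117,508),'c',(50,105,6)),('scene',s(258,352),'c',(-30,75,0)),
('top',t(45,230),'h',(18,150,76)),('top',t(545,323),'h',(18,-150,76)),('top',t(583,124),'h',(142,-150,76)),('top',t(90,33),'h',(142,150,76)),
('scene',s(240,420),'h',(18,150,76)),('scene',s2(213,33),'h',(18,-150,76)),('scene',s2(38,72),'h',(142,-150,76)),
('top',t(97,445),'h',(-85,142,-130)),('top',t(138,450),'h',(-85,114,-130)),('top',t(457,515),'h',(-85,-114,-130)),('top',t(494,518),'h',(-85,-142,-130))]
C={n:cam(n) for n in('top','scene')}
def model(p):
    r=[]
    Rz=R.from_euler('z',p[2]).as_matrix(); Ry=R.from_euler('y',p[3]).as_matrix()
    for n,uv,k,l in O:
        l=np.array(l,float)
        if k=='c': l=Ry@l
        q=proj(C[n],Rz@l+[p[0],p[1],150])[0]+(p[4:6] if n=='scene' else p[6:8]); r.append(q-uv)
    return np.array(r)
f=lambda p:np.r_[model(p).ravel(),(p[4:]/1.0)]
S=least_squares(f,[645,112,-.165,.1,0,0,0,0],loss='soft_l1')
print(S.x,np.sqrt(np.diag(np.linalg.inv(S.jac.T@S.jac))));
for o,r in zip(O,model(S.x)):print(o[0],o[2:],r)
```

```text
[644.7  112.96  -0.17   0.4    0.23   0.3    0.14   0.03] [1.99 2.08 0.   0.05 0.78 0.68 0.81 0.76]
top ('c', (-50, 105, 6)) [-0.62 -0.19]
top ('c', (-50, -105, 6)) [0.4 1.5]
top ('c', (-30, 75, 0)) [-0.18  1.13]
top ('c', (-30, -75, 0)) [-0.24  1.32]
scene ('c', (-50, 105, 6)) [-0.39 -0.89]
scene ('c', (-50, -105, 6)) [-0.38 -0.58]
scene ('c', (50, 105, 6)) [0.14 0.75]
scene ('c', (-30, 75, 0)) [2.13 1.85]
top ('h', (18, 150, 76)) [0.25 0.01]
top ('h', (18, -150, 76)) [0.36 0.11]
top ('h', (142, -150, 76)) [ 0.48 -1.  ]
top ('h', (142, 150, 76)) [ 0.15 -0.62]
scene ('h', (18, 150, 76)) [0.39 0.01]
scene ('h', (18, -150, 76)) [-0.67 -0.49]
scene ('h', (142, -150, 76)) [-0.39 -0.18]
top ('h', (-85, 142, -130)) [-0.21 -0.7 ]
top ('h', (-85, 114, -130)) [-0.71 -0.08]
top ('h', (-85, -114, -130)) [-0.32 -0.93]
top ('h', (-85, -142, -130)) [0.37 0.23]
```

```bash
cat >> h.py <<'E'
psi=-.17; ex=np.array([np.cos(psi),np.sin(psi),0]);ey=np.array([-np.sin(psi),np.cos(psi),0]);ez=np.array([0,0,1.])
A=np.array([644.7,113.,150.])
def Rt(p): # pitch down deg
    p=np.radians(p); x=np.cos(p)*ex-np.sin(p)*ez; z=-np.sin(p)*ex-np.cos(p)*ez
    return np.c_[x,np.cross(z,x),z]
def W(x,y,z): return A+x*ex+y*ey+z*ez
E
python3 - <<'E'
from h import *
np.set_printoptions(precision=3,suppress=True)
s=env.read_state();R0=R.from_euler('xyz',s['orientation']).as_matrix();print(R0)
for p in(60,75,90):
    print(p,R.from_matrix(Rt(p)@R0.T).as_rotvec()/(np.pi/2))
print(W(-75,-92,-5),W(-110,-92,60))
E
```

```text
[[-0.001  0.414 -0.91 ]
 [ 0.001 -0.91  -0.414]
 [-1.    -0.001  0.   ]]
60 [ 0.042 -0.336 -0.371]
75 [ 0.021 -0.168 -0.378]
90 [-0.001 -0.    -0.38 ]
[555.216  35.015 145.   ] [520.721  40.936 210.   ]
```

Request:
arm_command:
  targets:
    - [[0.06,0.2,0.1,0,0,-0.076],[0.12,0.4,0.2,0,0,-0.152],[0.18,0.6,0.3,0,0,-0.228],[0.24,0.8,0.4,0,0,-0.304],[0.3,1,0.5,0,0,-0.38]]
  grip: -1
  newtons: 20

```text
time_s: 0.78
tcp_pos: [339.6, -412.9, 289.9]
orientation: [-0.69, 1.57, 2.277]
force: [-0.1, -0.4, -0.2]
finger_gap: 41.1
```

Request:
arm_command:
  targets:
    - [[0.07,0.2,0,0,0,0],[0.14,0.4,0,0,0,0],[0.21,0.6,0,0,0,0],[0.28,0.8,0,0,0,0],[0.35,1,0,0,0,0]]

```text
time_s: 1.4
tcp_pos: [409.5, -213.0, 289.4]
orientation: [0.32, 1.571, -2.992]
force: [0.1, 1.0, -0.2]
finger_gap: 0.4
```

Request:
arm_command:
  targets:
    - [[0.04,0.2,0,0,0,0],[0.08,0.4,0,0,0,0],[0.12,0.6,0,0,0,0],[0.16,0.8,0,0,0,0],[0.2,1,0,0,0,0]]

```text
time_s: 2.02
tcp_pos: [449.3, -13.2, 289.4]
orientation: [1.371, 1.571, -1.94]
force: [0.4, 0.2, 0.2]
finger_gap: 0.8
```

Request:
arm_command:
  targets:
    - [[0.05,0.06,-0.07,-0.011,-0.066,0],[0.1,0.12,-0.14,-0.022,-0.131,0],[0.16,0.18,-0.21,-0.034,-0.197,0],[0.22,0.24,-0.28,-0.045,-0.262,0],[0.28,0.285,-0.35,-0.056,-0.328,0]]

```text
time_s: 2.65
tcp_pos: [505.6, 43.4, 219.5]
orientation: [-3.138, 1.044, -0.166]
force: [0.7, -1.1, 0.4]
finger_gap: 0.7
```

Run:
```python
from h import *
s=env.read_state(); print(s['time_s'],s['qpos'],s['tcp_pos'],s['orientation'],s['force'])
np.savez('w1.npz',t=s['tcp_pos'],o=s['orientation'])
cv2.imwrite("pics/wrist1.png",env.get_image("wrist"))
Rm=R.from_euler('xyz',s['orientation']).as_matrix(); print(R.from_matrix(Rt(60)@Rm.T).as_rotvec()/(np.pi/2))
```

```text
2.65 [ 0.17995726 -0.0631193  -0.55559066  2.28714273  0.49760277  0.5021956
 -2.5127068 ] [505.59366535  43.38138616 219.50023467] [-3.13817023  1.0443585  -0.1660395 ] [ 0.70476324 -1.14058478  0.43446726]
[-0.00077444  0.00196457 -0.000636  ]
```

View pics/wrist1.png

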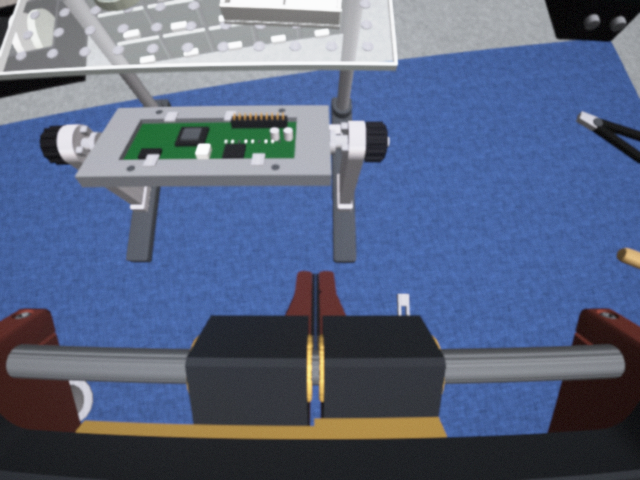

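Run:
```python
import cv2
a=cv2.imread("pics/wrist1.png")[90:200,30:400]; cv2.imwrite("pics/w1z.png",cv2.resize(a,(740,330),interpolation=cv2.INTER_CUBIC)) 
a=cv2.imread("pics/wrist1.png")[55:200,240:400]; cv2.imwrite("pics/w1zr.png",cv2.resize(a,None,fx=4,fy=4,interpolation=cv2.INTER_CUBIC)) 
a=cv2.imread("pics/wrist1.png")[55:200,0:180]; cv2.imwrite("pics/w1zl.png",cv2.resize(a,None,fx=4,fy=4,interpolation=cv2.INTER_CUBIC))
```

```text
(no output)
```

View pics/w1zr.png

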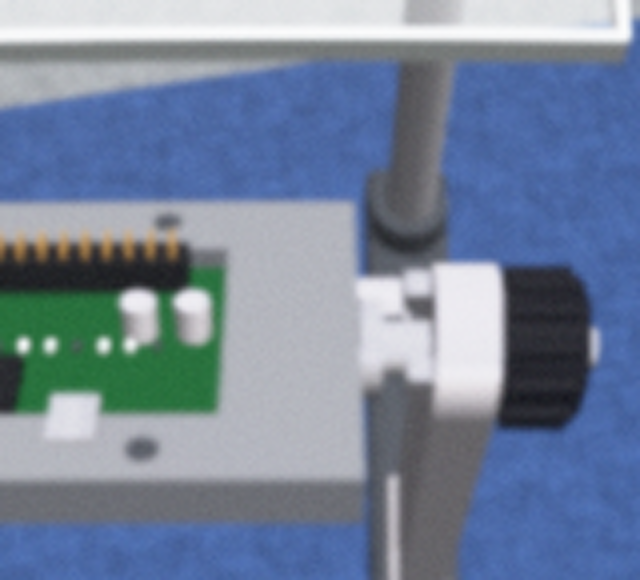

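View pics/w1zl.png

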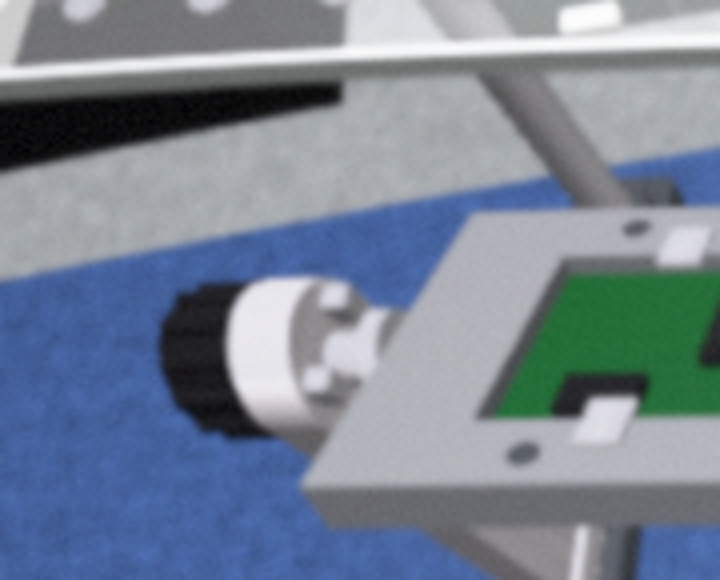

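```bash
cat > fit.py <<'E'
from h import *
from scipy.optimize import least_squares
np.set_printoptions(precision=2,suppress=True)
w=np.load('w1.npz')
t=lambda a,b:(a/4+215-.4,b/4+135-.4); s=lambda a,b:(a/6+310-.4,b/6+225-.4); s2=lambda a,b:(a/3.75+250-.4,b/3.75+205-.4)
r=lambda a,b:(a/4+240-.4,b/4+55-.4); l=lambda a,b:(a/4-.4,b/4+55-.4)
O=[('top',t(118,360),'c',(-50,105,6)),('top',t(450,417),'c',(-50,-105,6)),
('scene',s(343,388),'c',(-50,105,6)),('scene',s(148,53),'c',(-50,-105,6)),('scene',s(117,508),'c',(50,105,6)),
('top',t(45,230),'h',(18,150,76)),('top',t(545,323),'h',(18,-150,76)),('top',t(583,124),'h',(142,-150,76)),('top',t(90,33),'h',(142,150,76)),
('scene',s(240,420),'h',(18,150,76)),('scene',s2(213,33),'h',(18,-150,76)),('scene',s2(38,72),'h',(142,-150,76)),
('top',t(97,445),'h',(-85,142,-130)),('top',t(138,450),'h',(-85,114,-130)),('top',t(457,515),'h',(-85,-114,-130)),('top',t(494,518),'h',(-85,-142,-130)),
('w',r(363,478),'c',(-50,-105,6)),('w',r(364,520),'c',(-50,-105,-6)),('w',r(356,203),'c',(50,-105,6)),
('w',l(303,487),'c',(-50,105,6)),('w',l(328,525),'c',(-50,105,-6)),('w',l(472,213),'c',(50,105,6)),('w',r(627,60),'h',(18,-150,70))]
C={n:cam(n) for n in('top','scene')}; C['w']=cam('wrist',w['t'],w['o'])
off={'top':4,'scene':6,'w':8}
def model(p):
    q=[]
    Rz=R.from_euler('z',p[2]).as_matrix(); Ry=R.from_euler('y',p[3]).as_matrix()
    for n,uv,k,L in O:
        L=np.array(L,float)
        if k=='c': L=Ry@L
        q.append(proj(C[n],Rz@L+[p[0],p[1],150])[0]+p[off[n]:off[n]+2]-uv)
    return np.array(q)
f=lambda p:np.r_[model(p).ravel(),p[4:8]/1.0,p[8:]/1.5]
S=least_squares(f,[645,112,-.165,.3]+[0]*6,loss='soft_l1')
print(S.x,np.sqrt(np.diag(np.linalg.inv(S.jac.T@S.jac))))
for o,q in zip(O,model(S.x)):print(o[0],o[2:],q)
E
python3 fit.py
```

```text
[644.33 112.58  -0.17   0.41  -0.04   0.11   0.35   0.61   0.4    0.7 ] [1.21 1.13 0.   0.01 0.52 0.54 0.58 0.53 1.26 1.25]
top ('c', (-50, 105, 6)) [-0.66 -0.06]
top ('c', (-50, -105, 6)) [0.36 1.7 ]
scene ('c', (-50, 105, 6)) [-0.3  -0.78]
scene ('c', (-50, -105, 6)) [-0.22 -0.45]
scene ('c', (50, 105, 6)) [0.3  0.95]
top ('h', (18, 150, 76)) [0.24 0.2 ]
top ('h', (18, -150, 76)) [0.35 0.4 ]
top ('h', (142, -150, 76)) [ 0.51 -0.71]
top ('h', (142, 150, 76)) [ 0.19 -0.43]
scene ('h', (18, 150, 76)) [0.51 0.15]
scene ('h', (18, -150, 76)) [-0.45 -0.32]
scene ('h', (142, -150, 76)) [-0.16 -0.03]
top ('h', (-85, 142, -130)) [-0.27 -0.53]
top ('h', (-85, 114, -130)) [-0.77  0.1 ]
top ('h', (-85, -114, -130)) [-0.39 -0.69]
top ('h', (-85, -142, -130)) [0.3  0.48]
w ('c', (-50, -105, 6)) [ 1.21 -0.04]
w ('c', (-50, -105, -6)) [0.43 0.52]
w ('c', (50, -105, 6)) [ 0.07 -0.59]
w ('c', (-50, 105, 6)) [-1.52 -0.46]
w ('c', (-50, 105, -6)) [-0.2   0.64]
w ('c', (50, 105, 6)) [ 0.1  -0.37]
w ('h', (18, -150, 70)) [-0.54  0.02]
```

```bash
sed -i 's/^A=.*/A=np.array([644.4,112.7,150.])/' h.py
cat > plan.py <<'E'
from h import *
np.set_printoptions(precision=3,suppress=True)
p=np.radians(60); d=np.array([np.cos(p),-np.sin(p)]); n=np.array([np.sin(p),np.cos(p)])
def loc(th,r,s): return np.array([r*np.cos(th)+s*np.sin(th), -r*np.sin(th)+s*np.cos(th)])
def tcp(deg):
    th=np.radians(deg)
    if deg<60: return loc(th,-50,-6)-10*n+12*d
    if deg<=150: return loc(th,-np.interp(deg,[60,120,150],[38,38,34]),-6)-10*n
    # 150 flat: B r=14 ; 180 B r=18
    return loc(th,-np.interp(deg,[150,180],[14,18]),-6)+10*n
if __name__=='__main__':
    prev=np.array([505.4,43.5,219.5])
    L=[('pre',(-75,-3)),('c',tcp(22)-np.array([.87,.5])*4)]+[(g,tcp(g)) for g in (30,45,59,60,75,90,105,120,135,149,151,165,180)]
    for g,q in L:
        w=W(q[0],-92,q[1]); print(g,q,w,(w-prev)/200); prev=w
E
python3 plan.py
```

```text
pre (-75, -3) [554.916  34.715 147.   ] [ 0.248 -0.044 -0.362]
c [-54.747  -4.225] [574.877  31.288 145.775] [ 0.1   -0.017 -0.006]
30 [-48.962   4.412] [580.579  30.31  154.412] [ 0.029 -0.005  0.043]
45 [-42.258  15.72 ] [587.186  29.176 165.72 ] [ 0.033 -0.006  0.057]
59 [-33.555  24.376] [595.764  27.703 174.376] [ 0.043 -0.007  0.043]
60 [-32.856  24.909] [596.452  27.585 174.909] [ 0.003 -0.001  0.003]
75 [-24.291  30.152] [604.894  26.136 180.152] [ 0.042 -0.007  0.026]
90 [-14.66  33.  ] [614.386  24.506 183.   ] [ 0.047 -0.008  0.014]
105 [-4.621 33.258] [624.281  22.808 183.258] [ 0.049 -0.008  0.001]
120 [ 5.144 30.909] [633.905  21.156 180.909] [ 0.048 -0.008 -0.012]
135 [12.553 24.698] [641.207  19.902 174.698] [ 0.037 -0.006 -0.031]
149 [17.507 17.723] [646.09   19.064 167.723] [ 0.024 -0.004 -0.035]
151 [18.113 17.1  ] [646.687  18.962 167.1  ] [ 0.003 -0.001 -0.003]
165 [22.562 14.937] [651.072  18.209 164.937] [ 0.022 -0.004 -0.011]
180 [26.66 11.  ] [655.111  17.516 161.   ] [ 0.02  -0.003 -0.02 ]
```

Request:
arm_command:
  targets:
    - [[0.05,-0.009,-0.08,0,0,0],[0.1,-0.018,-0.16,0,0,0],[0.15,-0.027,-0.24,0,0,0],[0.2,-0.036,-0.31,0,0,0],[0.248,-0.044,-0.362,0,0,0]]

```text
time_s: 3.32
tcp_pos: [555.3, 32.6, 146.5]
orientation: [3.139, 1.05, -0.174]
force: [0.3, -0.1, 0.8]
finger_gap: 0.5
```

Run:
```python
from h import *
s=env.read_state(); print(s['time_s'],s['qpos'],s['tcp_pos'],s['force'])
cv2.imwrite("pics/wrist2.png",env.get_image("wrist"))
```

```text
3.325 [ 0.14584654  0.15909922 -0.5128174   2.27995737  0.93298855  0.41039178
 -2.8976084 ] [555.32701053  32.55469357 146.54558469] [ 0.29202159 -0.05816064  0.77983424]
```

View pics/wrist2.png

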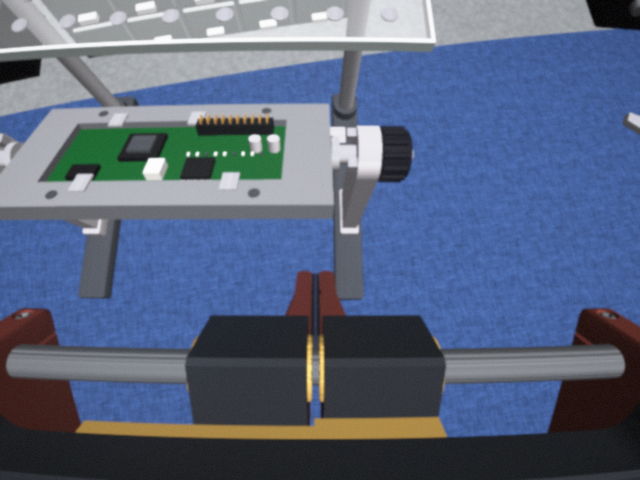

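Request:
arm_command:
  targets:
    - [[0.01,-0.002,0,0,0,0.02],[0.02,-0.004,0,0,0,0.04],[0.035,-0.006,0,0,0,0.06],[0.05,-0.008,-0.003,0,0,0.08],[0.06,-0.01,-0.004,0,0,0.1]]

```text
time_s: 4.0
tcp_pos: [567.3, 30.9, 146.8]
orientation: [3.14, 1.048, -0.014]
force: [0.4, -0.6, -0.7]
finger_gap: 0.6
```

Run:
```python
from h import *
s=env.read_state(); print(s['time_s'],s['qpos'],s['tcp_pos'],s['orientation'],s['force'])
```

```text
4.0 [ 0.25989191  0.17139543 -0.54686979  2.26842131  0.81618813  0.3083867
 -2.57437735] [567.27275245  30.91332454 146.75659741] [ 3.13992027  1.04847551 -0.01410329] [ 0.36118026 -0.57998185 -0.7079892 ]
```

Request:
arm_command:
  targets:
    - [[0.02,0,-0.003,0,0,0],[0.038,-0.001,-0.004,0,0,0],[0.048,-0.002,0.01,0,0,0],[0.058,-0.003,0.024,0,0,0],[0.067,-0.005,0.038,0,0,0]]

```text
time_s: 4.62
tcp_pos: [580.6, 30.9, 154.2]
orientation: [-3.141, 1.048, -0.012]
force: [0.3, -0.9, -0.0]
finger_gap: 0.4
```

Request:
arm_command:
  targets:
    - [[0.007,-0.001,0.012,0,0,0],[0.013,-0.002,0.023,0,0,0],[0.02,-0.003,0.035,0,0,0],[0.026,-0.004,0.046,0,0,0],[0.033,-0.006,0.057,0,0,0]]

```text
time_s: 5.25
tcp_pos: [587.1, 29.5, 165.4]
orientation: [-3.141, 1.048, -0.012]
force: [-0.5, -0.4, 0.5]
finger_gap: 0.6
```

Run:
```python
from h import *
s=env.read_state(); print(s['time_s'],s['qpos'],s['tcp_pos'],s['orientation'],s['force'])
cv2.imwrite("pics/wrist3.png",env.get_image("wrist"))
```

```text
5.25 [ 0.31568758  0.17671931 -0.59266982  2.20898672  0.70722236  0.35070051
 -2.44503126] [587.09387948  29.54961659 165.41091429] [-3.14067165  1.04810817 -0.01202136] [-0.47197393 -0.39132917  0.50199711]
```

View pics/wrist3.png

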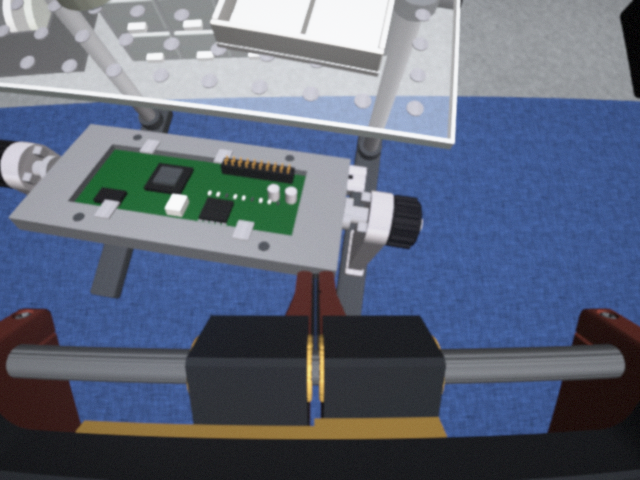

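```bash
cat > ov.py <<'E'
from h import *
import sys
def ov(src,dst,t,o,degs,crop=None):
    im=cv2.imread(src); c=cam('wrist',t,o); cols=[(0,0,255),(0,255,255),(255,0,255)]
    for g,col in zip(degs,cols):
        M=R.from_euler('y',np.radians(g)).as_matrix()
        for s in (6,-6):
            P=[]
            for x,y in((-50,-105),(-50,105),(50,105),(50,-105)):
                l=M@np.array([x,y,s]); P.append(W(*l))
            q=np.round(proj(c,P)).astype(int); cv2.polylines(im,[q],True,col,1)
    q=proj(c,[W(18,-150,70),W(18,150,70)]).round().astype(int); cv2.polylines(im,[q],False,(0,255,0),1)
    cv2.imwrite(dst,im)
E
python3 - <<'E'
from ov import *
s=env.read_state(); ov('pics/wrist3.png','pics/o3.png',s['tcp_pos'],s['orientation'],[23,35,45])
E
```

```text
(no output)
```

View pics/o3.png

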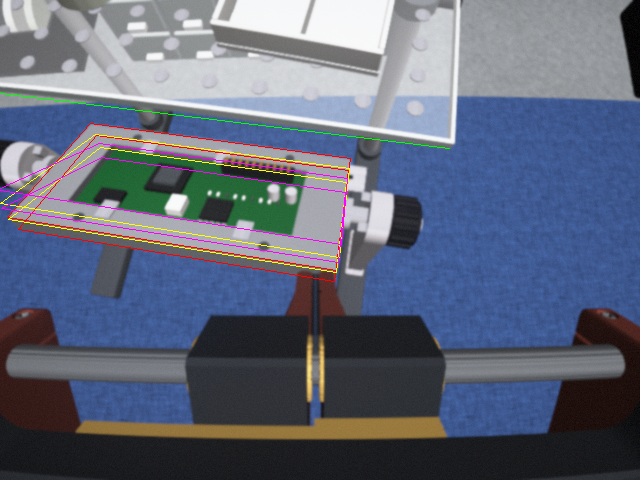

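Run:
```python
import cv2
a=cv2.imread("pics/wrist3.png")[225:325,250:370]; cv2.imwrite("pics/w3z.png",cv2.resize(a,None,fx=6,fy=6,interpolation=cv2.INTER_CUBIC))
```

```text
(no output)
```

View pics/w3z.png

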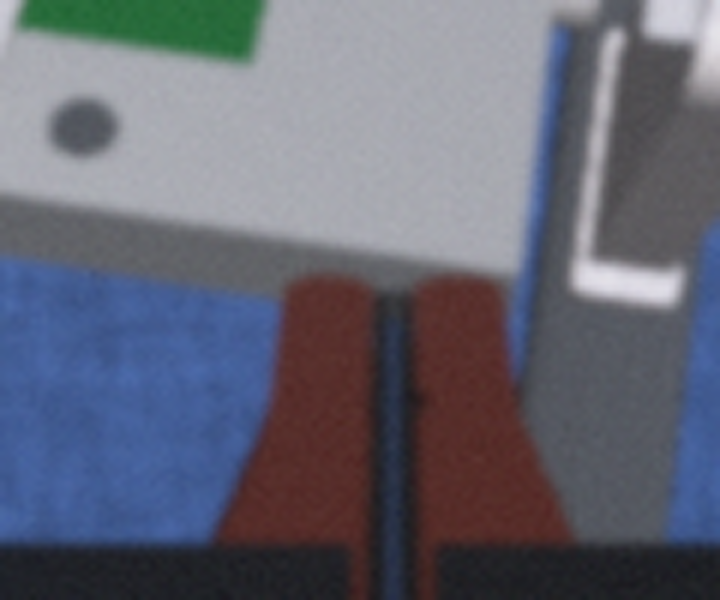

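Run:
```python
import cv2
a=cv2.imread("pics/wrist0.png")[255:385,150:300]; cv2.imwrite("pics/w0z.png",cv2.resize(a,None,fx=4.6,fy=4.6,interpolation=cv2.INTER_CUBIC))
```

```text
(no output)
```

View pics/w0z.png

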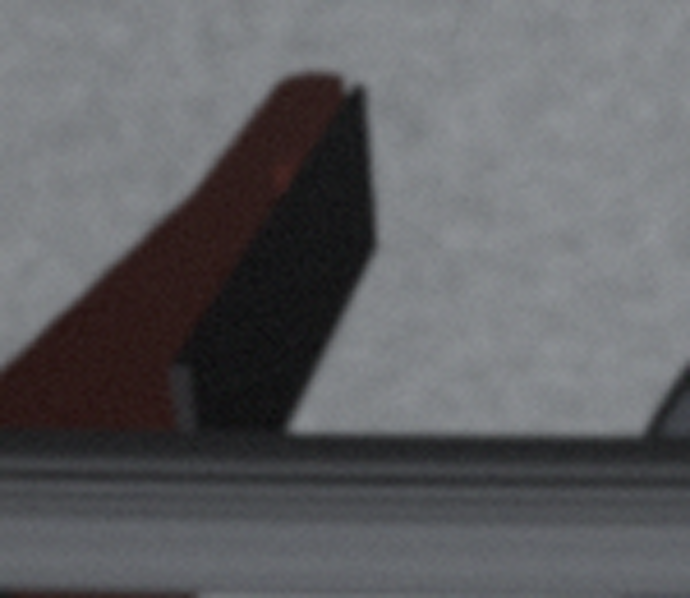

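Run:
```python
from h import *
s=env.read_state(); im=env.get_image("scene"); cv2.imwrite("pics/scene3.png",im)
M=R.from_euler('xyz',s['orientation']).as_matrix(); c=cam('scene')
pts=[s['tcp_pos']+M@np.array([x,0,0]) for x in(0,-30)]
q=proj(c,pts); print(q, s['time_s'])
cv2.imwrite("pics/scene3z.png",cv2.resize(im[180:330,270:420],None,fx=4,fy=4,interpolation=cv2.INTER_CUBIC))
for p in q: cv2.circle(im,tuple(int(round(t*16)) for t in p),20,(0,255,255),-1,shift=4)
cv2.imwrite("pics/scene3y.png",cv2.resize(im[180:330,270:420],None,fx=4,fy=4,interpolation=cv2.INTER_CUBIC))
```

```text
[[334.98233222 238.41485856]
 [340.05589253 229.08774468]] 5.3
```

View pics/scene3y.png

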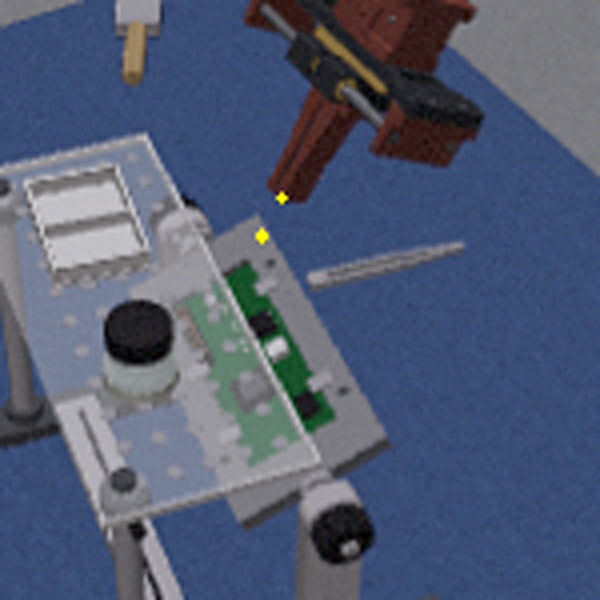

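View pics/scene3z.png

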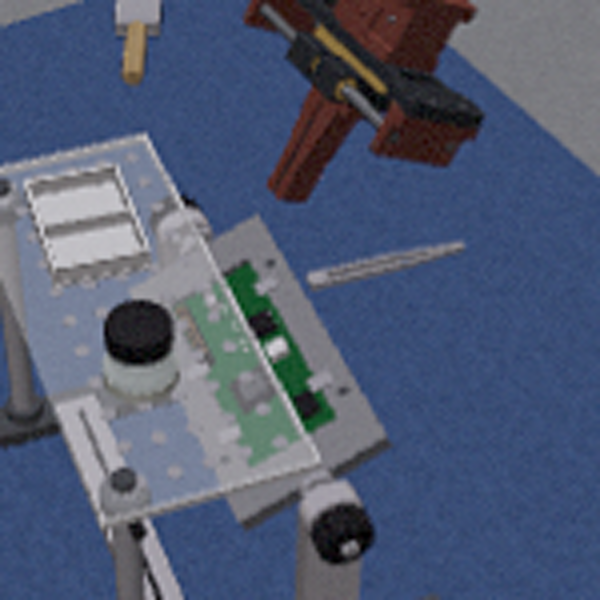

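```bash
cat > plan2.py <<'E'
from plan import *
h=np.array([np.cos(-.012),np.sin(-.012),0]); D=.5*h-.866*ez
def wt(q,y=-92): return W(q[0],y,q[1])+30*D
if __name__=='__main__':
    s=env.read_state(); prev=s['tcp_pos']
    L=[('back',(-76,20)),('pre',(-76,-4)),('c',tcp(22)-np.array([.87,.5])*4)]+[(g,tcp(g)) for g in (30,45,60,75,90,105,120,135,150,151,165,180)]
    for g,q in L:
        w=wt(q); print(g,q,w,(w-prev)/200); prev=w
E
python3 plan2.py
```

```text
back (-76, 20) [568.93   34.704 144.02 ] [-0.092  0.026 -0.108]
pre (-76, -4) [568.93   34.704 120.02 ] [ 0.    0.   -0.12]
c [-54.747  -4.225] [589.876  31.108 119.795] [ 0.105 -0.018 -0.001]
30 [-48.962   4.412] [595.578  30.13  128.432] [ 0.029 -0.005  0.043]
45 [-42.258  15.72 ] [602.185  28.996 139.74 ] [ 0.033 -0.006  0.057]
60 [-32.856  24.909] [611.451  27.405 148.929] [ 0.046 -0.008  0.046]
75 [-24.291  30.152] [619.893  25.956 154.172] [ 0.042 -0.007  0.026]
90 [-14.66  33.  ] [629.385  24.326 157.02 ] [ 0.047 -0.008  0.014]
105 [-4.621 33.258] [639.28   22.628 157.278] [ 0.049 -0.008  0.001]
120 [ 5.144 30.909] [648.904  20.976 154.929] [ 0.048 -0.008 -0.012]
135 [12.553 24.698] [656.206  19.722 148.718] [ 0.037 -0.006 -0.031]
150 [17.785 17.196] [661.362  18.837 141.216] [ 0.026 -0.004 -0.038]
151 [18.113 17.1  ] [661.686  18.782 141.12 ] [ 0.002 -0.    -0.   ]
165 [22.562 14.937] [666.071  18.029 138.957] [ 0.022 -0.004 -0.011]
180 [26.66 11.  ] [670.11   17.336 135.02 ] [ 0.02  -0.003 -0.02 ]
```

Request:
arm_command:
  targets:
    - [[-0.06,0.015,-0.02,0,0,0],[-0.092,0.026,-0.06,0,0,0],[-0.092,0.026,-0.11,0,0,0],[-0.092,0.026,-0.17,0,0,0],[-0.092,0.026,-0.228,0,0,0]]

```text
time_s: 5.98
tcp_pos: [567.5, 35.0, 118.9]
orientation: [-3.141, 1.049, -0.012]
force: [0.3, -1.0, 0.5]
finger_gap: 0.5
```

Run:
```python
from h import *
s=env.read_state(); print(s['time_s'],s['qpos'],s['tcp_pos'],s['orientation'],s['force'])
cv2.imwrite("pics/wrist4.png",env.get_image("wrist"))
```

```text
5.975 [ 0.16409927  0.21842032 -0.46289302  2.29586891  1.04443428  0.27034398
 -2.81487902] [567.47594895  34.95973559 118.86537123] [-3.14059065  1.04891963 -0.01160107] [ 0.29335623 -0.95488582  0.45710693]
```

View pics/wrist4.png

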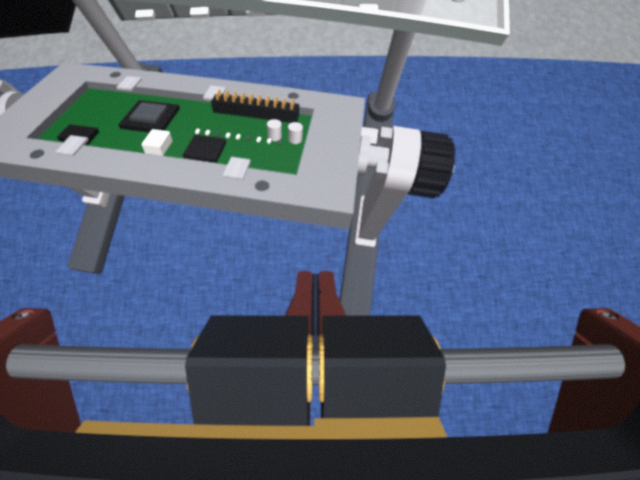

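Request:
arm_command:
  targets:
    - [[0.03,-0.005,0,0,0,0],[0.06,-0.01,0.002,0,0,0],[0.09,-0.015,0.004,0,0,0],[0.104,-0.017,0.005,0,0,0],[0.116,-0.02,0.009,0,0,0]]

```text
time_s: 6.65
tcp_pos: [592.0, 30.6, 121.5]
orientation: [-3.14, 1.048, -0.012]
force: [-0.2, 0.3, -0.0]
finger_gap: 0.4
```

Request:
arm_command:
  targets:
    - [[0.005,-0.001,0.007,0,0,0],[0.01,-0.002,0.015,0,0,0],[0.015,-0.003,0.022,0,0,0],[0.02,-0.004,0.03,0,0,0],[0.025,-0.005,0.037,0,0,0]]

```text
time_s: 7.28
tcp_pos: [595.4, 30.0, 128.1]
orientation: [3.142, 1.05, -0.012]
force: [-8.0, 1.4, 0.8]
finger_gap: 0.4
```

Run:
```python
from ov import *
s=env.read_state(); print(s['time_s'],s['qpos'],s['tcp_pos'],s['orientation'],s['force'])
cv2.imwrite("pics/wrist5.png",env.get_image("wrist"))
ov('pics/wrist5.png','pics/o5.png',s['tcp_pos'],s['orientation'],[23,30,40])
```

```text
7.275 [ 0.21968693  0.24816403 -0.50036426  2.22871328  0.94272181  0.2995282
 -2.67763075] [595.35988108  29.95932102 128.05757153] [ 3.14153576  1.05026606 -0.01239924] [-7.99921505  1.40077457  0.75720785]
```

View pics/o5.png

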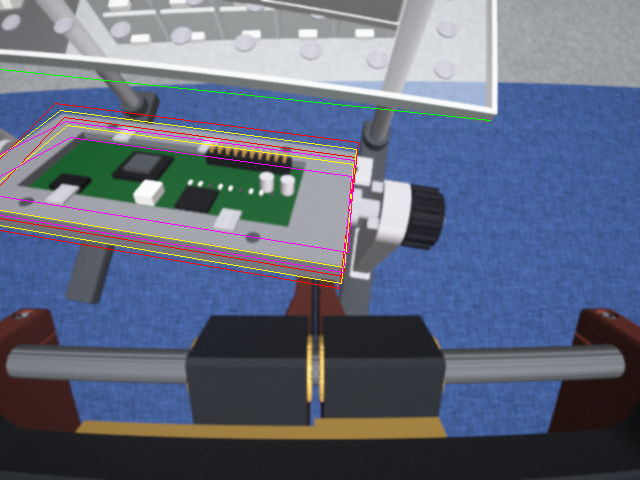

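Request:
arm_command:
  targets:
    - [[0.005,-0.001,0.012,0,0,0],[0.01,-0.002,0.024,0,0,0],[0.016,-0.003,0.036,0,0,0],[0.022,-0.004,0.048,0,0,0],[0.03,-0.005,0.058,0,0,0]]

```text
time_s: 7.95
tcp_pos: [603.3, 28.5, 140.8]
orientation: [-3.141, 1.048, -0.012]
force: [-0.8, 0.2, -2.1]
finger_gap: 0.2
```

Request:
arm_command:
  targets:
    - [[0.009,-0.002,0.01,0,0,0],[0.018,-0.003,0.02,0,0,0],[0.028,-0.005,0.03,0,0,0],[0.038,-0.006,0.039,0,0,0],[0.048,-0.008,0.047,0,0,0]]

```text
time_s: 8.57
tcp_pos: [612.4, 27.0, 149.8]
orientation: [-3.141, 1.049, -0.012]
force: [-2.1, -0.8, -3.2]
finger_gap: 0.3
```

Run:
```python
from ov import *
s=env.read_state(); print(s['time_s'],s['qpos'],s['tcp_pos'],s['orientation'],s['force'])
cv2.imwrite("pics/wrist6.png",env.get_image("wrist"))
ov('pics/wrist6.png','pics/o6.png',s['tcp_pos'],s['orientation'],[40,50,60])
```

```text
8.575 [ 0.29064692  0.24401737 -0.56376124  2.17357559  0.81122346  0.3443217
 -2.52511075] [612.35311784  27.03590426 149.77233566] [-3.14081365  1.0485426  -0.01234641] [-2.12297837 -0.8416553  -3.17585318]
```

View pics/o6.png

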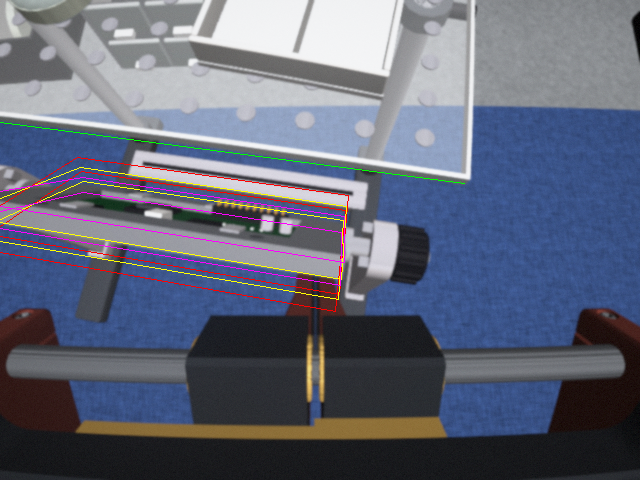

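Request:
arm_command:
  targets:
    - [[0.008,-0.001,0.005,0,0,0],[0.016,-0.003,0.01,0,0,0],[0.024,-0.004,0.015,0,0,0],[0.032,-0.006,0.02,0,0,0],[0.04,-0.007,0.024,0,0,0]]

```text
time_s: 9.25
tcp_pos: [620.5, 25.7, 154.7]
orientation: [-3.141, 1.048, -0.012]
force: [-1.9, 0.2, -2.6]
finger_gap: 0.5
```

Request:
arm_command:
  targets:
    - [[0.009,-0.001,0.003,0,0,0],[0.018,-0.003,0.006,0,0,0],[0.027,-0.005,0.009,0,0,0],[0.037,-0.006,0.011,0,0,0],[0.046,-0.008,0.013,0,0,0]]

```text
time_s: 9.88
tcp_pos: [629.8, 24.1, 157.3]
orientation: [-3.141, 1.048, -0.012]
force: [-3.0, 0.8, -1.8]
finger_gap: 0.3
```

Run:
```python
from ov import *
s=env.read_state(); print(s['time_s'],s['qpos'],s['tcp_pos'],s['orientation'],s['force'])
cv2.imwrite("pics/wrist7.png",env.get_image("wrist"))
ov('pics/wrist7.png','pics/o7.png',s['tcp_pos'],s['orientation'],[80,90,100])
im=env.get_image("scene");cv2.imwrite("pics/s7.png",cv2.resize(im[180:330,250:400],None,fx=4,fy=4,interpolation=cv2.INTER_CUBIC))
```

```text
9.875 [ 0.31428034  0.26225856 -0.58076892  2.13047972  0.77459543  0.36795747
 -2.46915435] [629.78724757  24.1214144  157.3287854 ] [-3.14064413  1.04803613 -0.0120645 ] [-2.96597122  0.80342718 -1.84990942]
```

View pics/o7.png

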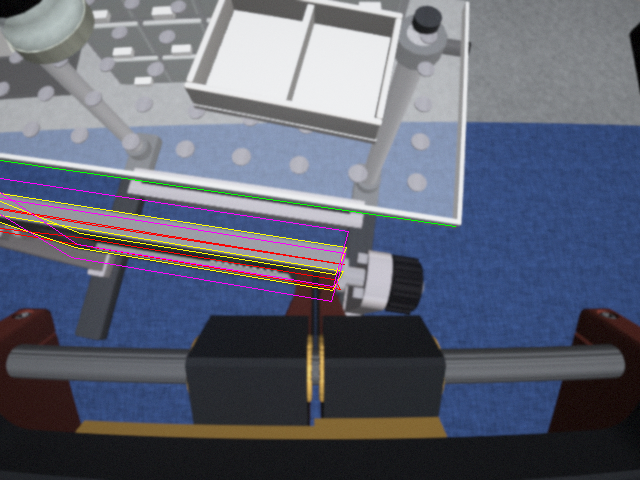

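View pics/s7.png

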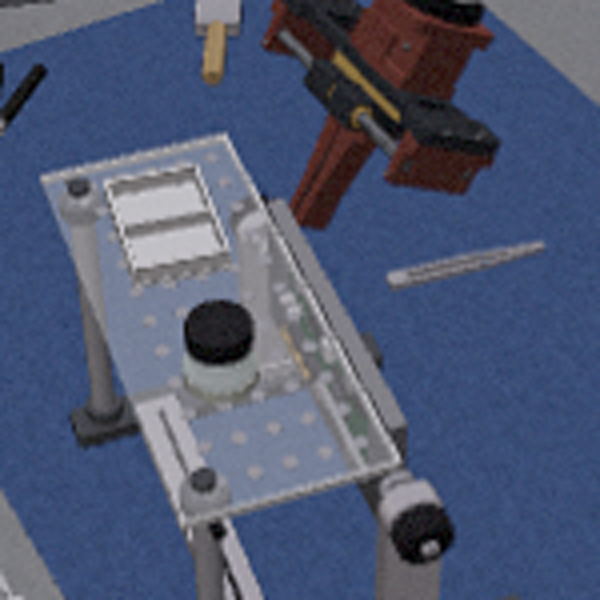

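Request:
arm_command:
  targets:
    - [[0.01,-0.002,0.001,0,0,0],[0.02,-0.003,0.001,0,0,0],[0.03,-0.005,0.001,0,0,0],[0.039,-0.007,0.001,0,0,0],[0.048,-0.008,0.001,0,0,0]]

```text
time_s: 10.6
tcp_pos: [639.5, 22.5, 157.6]
orientation: [-3.141, 1.048, -0.012]
force: [-2.4, 0.3, -0.4]
finger_gap: 0.5
```

Request:
arm_command:
  targets:
    - [[0.01,-0.002,-0.002,0,0,0],[0.02,-0.003,-0.004,0,0,0],[0.03,-0.005,-0.007,0,0,0],[0.039,-0.007,-0.009,0,0,0],[0.048,-0.008,-0.012,0,0,0]]

```text
time_s: 11.22
tcp_pos: [649.1, 20.9, 155.2]
orientation: [-3.141, 1.048, -0.012]
force: [-2.6, -0.6, 1.3]
finger_gap: 0.8
```

Run:
```python
from ov import *
s=env.read_state(); print(s['time_s'],s['qpos'],s['tcp_pos'],s['orientation'],s['force'])
cv2.imwrite("pics/wrist8.png",env.get_image("wrist"))
ov('pics/wrist8.png','pics/o8.png',s['tcp_pos'],s['orientation'],[110,120,130])
```

```text
11.225 [ 0.31216637  0.29607085 -0.57220437  2.0925178   0.78378644  0.37693307
 -2.45890176] [649.13180004  20.9131238  155.19250852] [-3.14051876  1.04776061 -0.01201353] [-2.61620881 -0.570638    1.2976215 ]
```

View pics/o8.png

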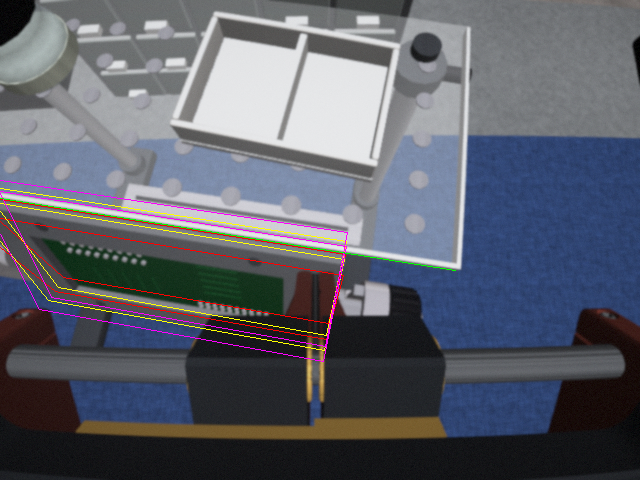

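Request:
arm_command:
  targets:
    - [[0.008,-0.001,-0.005,0,0,0],[0.016,-0.003,-0.011,0,0,0],[0.023,-0.004,-0.017,0,0,0],[0.03,-0.005,-0.024,0,0,0],[0.037,-0.006,-0.031,0,0,0]]

```text
time_s: 11.9
tcp_pos: [656.8, 20.0, 149.2]
orientation: [-3.14, 1.047, -0.011]
force: [-1.0, -0.7, 4.8]
finger_gap: 0.6
```

Request:
arm_command:
  targets:
    - [[0.006,-0.001,-0.007,0,0,0],[0.011,-0.002,-0.015,0,0,0],[0.016,-0.003,-0.022,0,0,0],[0.021,-0.003,-0.03,0,0,0],[0.026,-0.004,-0.038,0,0,0]]

```text
time_s: 12.52
tcp_pos: [662.0, 19.1, 141.6]
orientation: [-3.14, 1.047, -0.012]
force: [-0.2, 0.3, 5.4]
finger_gap: 0.6
```

Run:
```python
from ov import *
s=env.read_state(); print(s['time_s'],s['qpos'],s['tcp_pos'],s['orientation'],s['force'])
cv2.imwrite("pics/wrist9.png",env.get_image("wrist"))
ov('pics/wrist9.png','pics/o9.png',s['tcp_pos'],s['orientation'],[140,150,160])
im=env.get_image("scene");cv2.imwrite("pics/s9.png",cv2.resize(im[180:330,250:400],None,fx=4,fy=4,interpolation=cv2.INTER_CUBIC))
```

```text
12.525 [ 0.2817534   0.33241539 -0.53573893  2.0787091   0.8374728   0.36040656
 -2.50191312] [661.9673119   19.05939806 141.59359481] [-3.1401639   1.04717446 -0.01153202] [-0.16212379  0.33130888  5.37346646]
```

View pics/o9.png

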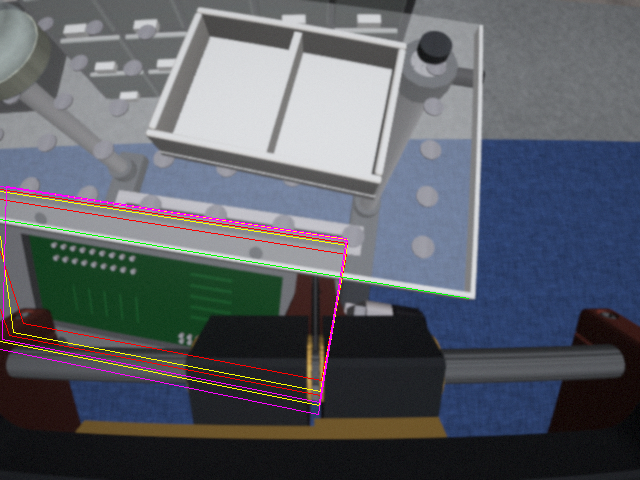

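View pics/s9.png

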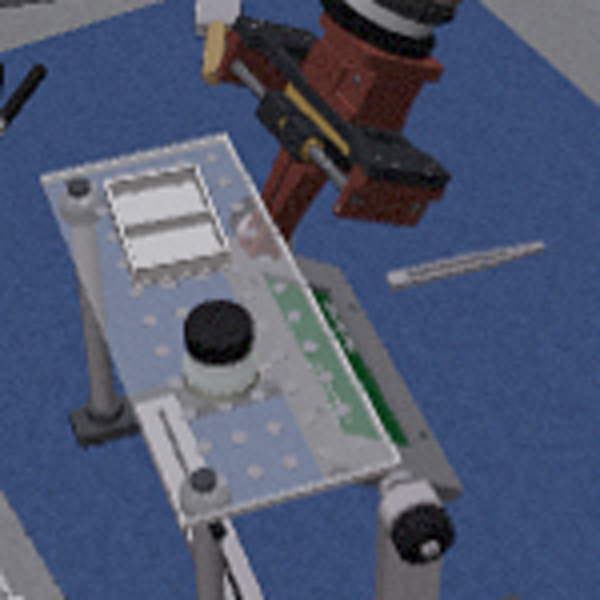

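Request:
arm_command:
  targets:
    - [[0.004,-0.001,-0.003,0,0,0],[0.008,-0.001,-0.006,0,0,0],[0.012,-0.002,-0.009,0,0,0],[0.016,-0.003,-0.012,0,0,0],[0.02,-0.003,-0.015,0,0,0]]

```text
time_s: 13.25
tcp_pos: [664.8, 18.5, 137.9]
orientation: [-3.141, 1.049, -0.012]
force: [-4.4, 1.3, 5.4]
finger_gap: 0.5
```

Request:
arm_command:
  targets:
    - [[0.004,-0.001,-0.004,0,0,0],[0.008,-0.001,-0.008,0,0,0],[0.012,-0.002,-0.012,0,0,0],[0.014,-0.002,-0.016,0,0,0],[0.016,-0.003,-0.02,0,0,0]]

```text
time_s: 13.88
tcp_pos: [667.9, 18.0, 133.9]
orientation: [-3.141, 1.049, -0.012]
force: [-5.4, 1.2, 6.6]
finger_gap: 0.4
```

Run:
```python
from ov import *
s=env.read_state(); print(s['time_s'],s['qpos'],s['tcp_pos'],s['orientation'],s['force'])
cv2.imwrite("pics/wrist10.png",env.get_image("wrist"))
ov('pics/wrist10.png','pics/o10.png',s['tcp_pos'],s['orientation'],[160,170,180])
```

```text
13.875 [ 0.26768638  0.35156885 -0.51844471  2.07112528  0.86155487  0.35376382
 -2.52056574] [667.85688882  17.96915027 133.87633494] [-3.14110081  1.04919772 -0.01226391] [-5.42918084  1.22173327  6.56257678]
```

View pics/o10.png

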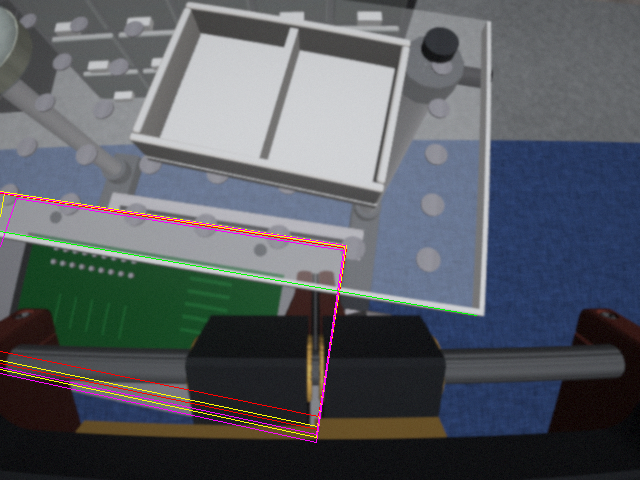

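Request:
arm_command:
  targets:
    - [[0,0,-0.004,0,0,0],[0,0,-0.008,0,0,0],[0,0,-0.012,0,0,0],[0,0,-0.015,0,0,0],[0,0,-0.018,0,0,0]]

```text
time_s: 14.55
tcp_pos: [668.8, 17.9, 132.0]
orientation: [3.141, 1.047, -0.013]
force: [-12.4, -0.2, 19.6]
finger_gap: 0.6
```

Run:
```python
from ov import *
s=env.read_state(); print(s['time_s'],s['tcp_pos'],s['orientation'],s['force'])
im=env.get_image("scene");cv2.imwrite("pics/s11.png",cv2.resize(im[180:330,250:400],None,fx=4,fy=4,interpolation=cv2.INTER_CUBIC))
```

```text
14.55 [668.81124509  17.89227841 131.95821932] [ 3.14120179  1.04659105 -0.01330302] [-12.42194092  -0.2135925   19.63586898]
```

View pics/s11.png

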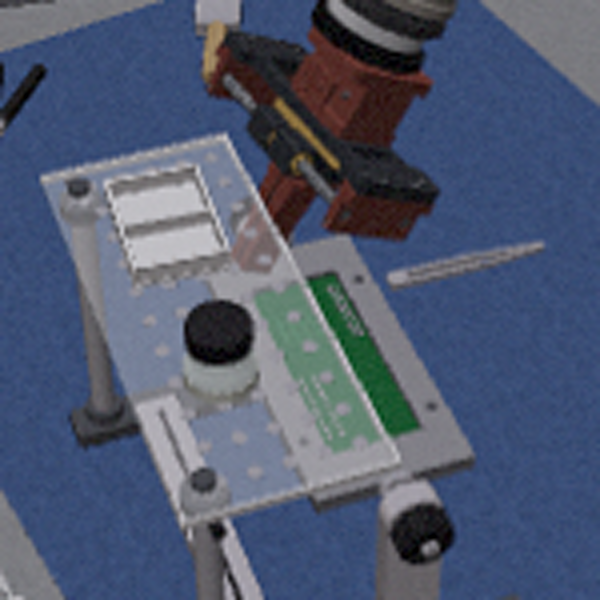

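Request:
arm_command:
  targets:
    - [[-0.01,0,0.03,0,0,0],[-0.06,0,0.11,0,0,0],[-0.12,0,0.21,0,0,0],[-0.22,0.005,0.31,0,0,0],[-0.4,0.01,0.4,0,0,0]]

```text
time_s: 15.22
tcp_pos: [588.0, 19.4, 210.5]
orientation: [-3.139, 1.05, -0.012]
force: [-0.6, -0.1, 0.2]
finger_gap: 0.3
```

Run:
```python
from ov import *
s=env.read_state(); print(s['time_s'],s['qpos'],s['tcp_pos'],s['orientation'],s['force'])
cv2.imwrite("pics/wrist12.png",env.get_image("wrist"))
ov('pics/wrist12.png','pics/o12.png',s['tcp_pos'],s['orientation'],[174,180])
im=env.get_image("scene");cv2.imwrite("pics/s12f.png",im);cv2.imwrite("pics/s12.png",cv2.resize(im[180:330,250:400],None,fx=4,fy=4,interpolation=cv2.INTER_CUBIC))
```

```text
15.225 [ 0.50069301  0.11970301 -0.74140106  2.15148158  0.4780331   0.43085978
 -2.19013072] [587.99035325  19.38755893 210.51698559] [-3.13909945  1.04956563 -0.01163064] [-0.62439593 -0.0701004   0.21125086]
```

View pics/o12.png

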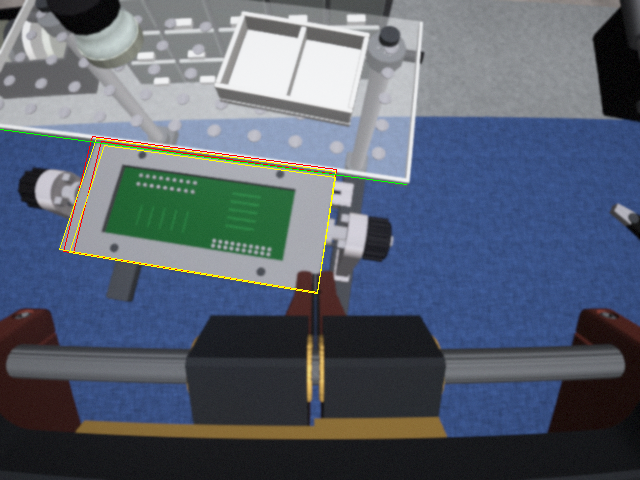

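View pics/s12.png

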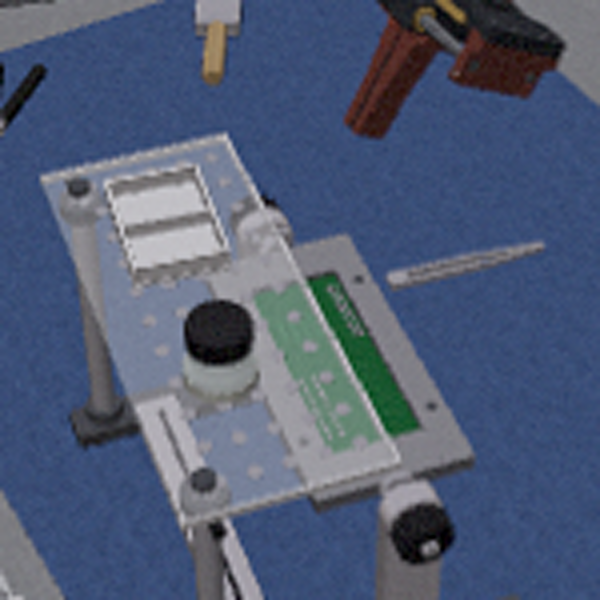

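View pics/s12f.png

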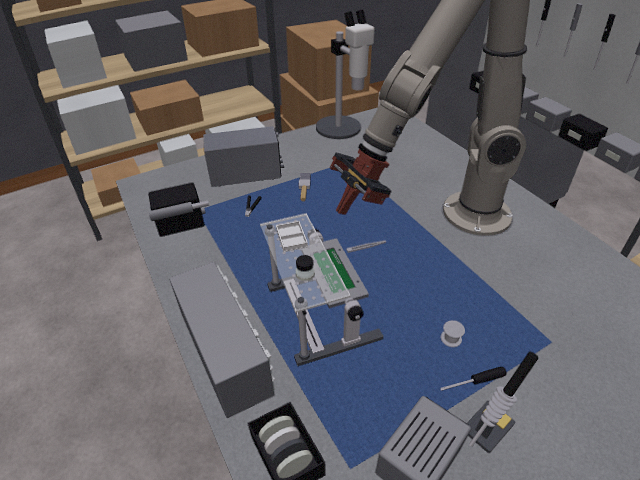

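Run:
```python
from h import *
a=cv2.imread('pics/scene0.png');b=cv2.imread('pics/s12f.png')
d=cv2.absdiff(a,b).max(2)>45
n,l,st,_=cv2.connectedComponentsWithStats(d.astype(np.uint8))
print([s[:5].tolist() for s in st[1:] if s[4]>8])
a=cv2.imread('pics/wrist12.png')[125:305,50:350];cv2.imwrite('pics/w12z.png',cv2.resize(a,None,fx=2.6,fy=2.6,interpolation=cv2.INTER_CUBIC))
```

```text
[[310, 0, 8, 6, 12], [330, 0, 129, 215, 6105], [488, 0, 12, 41, 242], [526, 0, 3, 6, 10], [524, 10, 4, 15, 19], [303, 20, 26, 41, 713], [485, 38, 42, 20, 231], [294, 66, 48, 21, 229], [470, 72, 13, 37, 208], [508, 73, 18, 26, 200], [297, 75, 14, 6, 43], [308, 79, 6, 4, 10], [506, 79, 3, 5, 11], [322, 82, 8, 6, 28], [305, 84, 6, 16, 63], [326, 89, 6, 15, 44], [476, 111, 4, 9, 9], [513, 114, 8, 10, 29], [478, 124, 23, 7, 59], [506, 126, 7, 3, 13], [479, 128, 22, 35, 273], [503, 130, 8, 4, 17], [502, 135, 17, 29, 165], [471, 147, 8, 13, 60], [324, 234, 13, 7, 35], [326, 245, 7, 4, 18], [332, 250, 10, 21, 85], [321, 253, 3, 4, 9], [344, 274, 6, 11, 37], [348, 285, 7, 4, 15], [353, 290, 15, 9, 66], [332, 293, 6, 3, 10], [327, 302, 17, 10, 73]]
```

View pics/w12z.png

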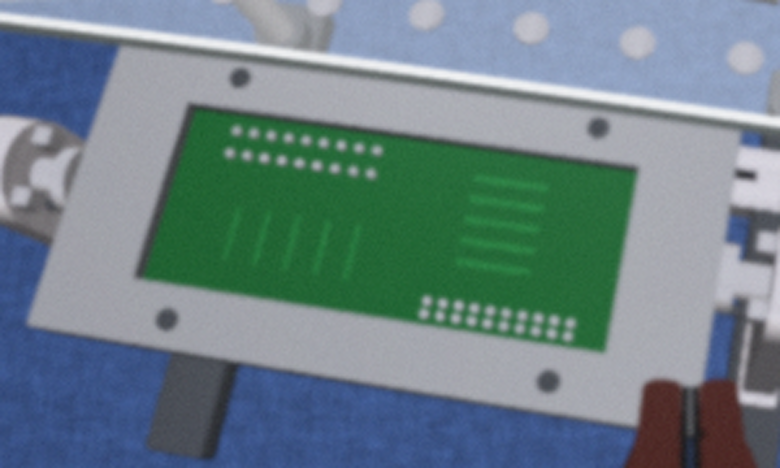

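Run:
```python
from h import *
from scipy.optimize import least_squares
w=cam('wrist',np.array([587.99,19.39,210.52]),np.array([-3.1391,1.04957,-.01163]));c=cam('scene')
f=lambda a,b:(a/2.6+50-.3,b/2.6+125-.3); s=lambda a,b:(a/4+250-.4,b/4+180-.4)
holes=None
O=[(w,f(28,325),(50,105,-6)),(c,s(472,458),(50,105,-6)),(c,s(347,236),(50,-105,-6)),(w,f(137,277),(30,75,-6)),(w,f(190,105),(-30,75,-6)),(w,f(638,168),(-30,-75,-6)),(w,f(606,351),(30,-75,-6))]
def g(p):
    M=R.from_euler('y',p[0]).as_matrix(); r=[]
    for k,uv,l in O:
        v=M@np.array(l,float); r.append(proj(k,W(*v)+[p[1],p[2],0])[0]-uv)
    return np.array(r).ravel()
S=least_squares(g,[3.1,0,0]);print(S.x,g(S.x).reshape(-1,2).round(1),np.sqrt(np.diag(np.linalg.inv(S.jac.T@S.jac))))
```

```text
[ 3.12123467 -0.63023066 -0.84206462] [[-0.1  0.2]
 [ 0.6 -1.4]
 [-0.4 -1.3]
 [-1.3  0.4]
 [-1.1 -1.7]
 [ 1.3 -1. ]
 [ 0.5  1.1]] [0.01698743 0.37839705 0.38148531]
```

```bash
python3 -c "
from bench import env
print(env.finish_job()); print(env.read_state()['time_s'])"
```

```text
the job is handed in; nothing more can be done
None
the job is handed in; nothing more can be done
```

The carrier frame is turned over: the solder side faces up and the frame lies level, up against its stop. I handed the job in at about 15.3 s of the 38 s allowed, with the arm backed off and touching nothing.

**How I did it:** I shut the fingers and pushed on the frame's right end bar. I lifted the near edge, swung it over under the shelf, then pressed down about 17 mm from the axle. The force at the end of each move stayed at 8 N or less on the way round. It rose to about 23 N when the frame met its stop.

**Last checks:**
- **Angle:** from the pictures I measured 3.12 ± 0.02 rad, against 3.14 at the stop. Together with the force jump this fits the frame being on the stop, but the pictures alone cannot rule out being about 1° short.
- **Other things:** comparing the scene picture before and after, only the carrier and the arm had changed. The jar, dish, reel, tweezers and other tools had not moved.
- **Board and shelf:** I saw no sign that either was touched. That rests on the pictures and planned clearances, because there is no contact sensor on them.

**What disagreed:**
- **Fingertips:** the real fingertips are about 30 mm short of the reported tool point. My first approach therefore passed in front of the frame without touching it. I confirmed the gap in the wrist and scene cameras and corrected for it.
- **Starting angle:** the carrier started at about 0.41 rad rather than level.

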